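# Lock the strainer cover of the kettle filler

### The arm

A 6-joint arm with a two-finger parallel gripper is mounted at the origin on the work surface. World frame = base frame: x ahead of the robot, y to its left, z up, the work surface at z = 0. Lengths are in m, angles in rad, forces in N, time in s.
With the tool pointing down it reaches from about 0.275 to 0.875 m from the base axis. Payload 12.5 kg.
Tool frame: the origin (TCP) lies midway between the tips of the shut fingers; the grasp point (between the pads) lies 19 mm behind it (bot.tcp_to_grasp is the z of the grasp point in the tool frame, in m); z points along the fingers, y is the direction in which the jaws open and shut (so a half turn about z gives the same grasp; the last joint's range is limited). The gripper opens to 85 mm and grips with 20 to 120 N. Pads are 22 mm wide; open, the fingers measure 114 mm over their backs; the gripper's body (76 mm by 85 mm) begins 54 mm behind the grasp point. The pads swing forward as they close: fully open they stand 13 mm farther back than shut.
Start: joints at [-1.283, 0.351, 1.652, -0, 1.139, -0.085], TCP at [0.2, -0.512, 0.231] pointing down, gripper open.
Joint ranges: [-2.75, 2.75], [-0.79, 2.1], [0.01, 2.65], [-1.57, 4.71], [0.07, 3.14], [-2.87, 2.87]. Speed limits (rad/s): [2.22, 2.22, 2.79, 3.14, 3.14, 3.14].

### API

Orientations are given as [roll, pitch, yaw] about the fixed x, y, z axes, in that order (R = Rz(yaw) Ry(pitch) Rx(roll)).
In Python, from plant import bot, optics, sign_off gives the robot as it stands.
- The arm moves only by the tool move_arm, never from a script. Its argument "moves" is text: rows parted by semicolons, each of 7 numbers parted by spaces: the shift along the tool's x, y, z in mm, then the turn, a rotation vector about the tool's x, y, z in rad, then the opening, from 0 (shut) to 1 (fully open). A call has 1 to 20 rows; each row is the pose to reach, as a shift and turn from the pose commanded when the call began, along the tool's axes at that moment; what a row does not reach only later rows make up. A row lasts 1/10 s, in which the tool goes at most 50 mm and 8.59 degrees, less where a joint would pass 70% of its speed; a pose out of reach is approached as far as the arm can. A call with a gripper value outside its range is refused whole. The fingers move at their own pace and stop on an object; "grip_force" is the grip in N (left out, the last holds). Time passes only in rows, so rows that repeat a pose let the fingers close. It gives the time, the measured TCP pose, the force and the opening at its end, in the units of the state.
- bot.read_state(): the state, without advancing time (a new reading comes with each control period).
- optics.camera(name): name is "scene" or "top" or "wrist"; returns a dict with "frame" (400x640x3 uint8, blue, green, red), "vfov" (degrees; the focal length in pixels is half the picture's height over the tangent of half this angle, whatever the lens; pixels are square), "cx", "cy" (the principal point, pixels), "camera_from_world" (4x4, takes a point from world to camera coordinates); the wrist camera has in their place "T_tool_cam" (4x4, takes a point from camera to tool coordinates, whose origin is the TCP and whose axes are the flange's). Camera axes: x right, y down, z forward; pixel columns grow to the right and rows downward; lengths in m; the calibration is good to about 2 mm. The wrist camera is an equidistant fisheye: a pixel r from the principal point sees the ray r / f radians off the axis. A picture is of the moment at which its call begins: read the wrist's pose just before it. There is no depth.
- sign_off(): hands the job in, once; it reports no verdict.
The state is a dict: "time": time; "qpos": joint angles; "joint_velocities": joint speeds; "effort": joint torques, N m; "position": TCP position; "orientation": TCP orientation; "ft_force": force on the tool from outside, world axes, zero at the start; "wrist_torque": the same for the moment, N m; "finger_gap": finger opening in m.
Only numpy, scipy, OpenCV 4.12 (cv2) and the standard library are available. Lean on these libraries where they do the work, as an engineer would, in place of code of your own. Each camera call takes 0.05 s, during which the arm holds its last target.

### The job

Lock the cover of the large strainer housing, the one with the three blue knobs: turn each blue knob clockwise, seen from above, fully home to its stop. Lock the knob beside the red plate on the rim first, then the other two, going round the cover clockwise, and leave all three locked.

Things in the scene. Friction and masses are not known exactly. Their poses are not given: they have to be found in the camera images.
- strainer: Round metal housing fixed to the table, 264 mm across; cover top 60 mm above the table, a collar 48 mm across, 12 mm high, in its middle. Origin: centre of its underside; z up; x points to the red plate (18 x 24 mm) on the rim. Three blue knobs on upright axes, 85 mm from the centre: knob 1 along +x, by the red plate; knob 2 is 120 and knob 3 is 240 degrees clockwise of it from above.
- strainer_knob1 (a joint): Turn of the blue knob by the red plate, rad, clockwise from above; starts between 0 and 0.6, hard stop (locked) at 1.4. Every blue knob has a skirt 42 mm across (64 to 74 mm above the table) and on it a straight grip bar 42 mm long and 14 mm thick, 74 to 106 mm above the table, its middle on the turning axis: pinch it there, about 92 mm above the table.
- strainer_knob2 (a joint): Turn of the next blue knob clockwise round the cover; same values and sizes. At value q the end of any blue bar that has a white line on top points 1.4 - q rad anticlockwise (from above) of straight outward from the cover's centre; locked, it points straight out at the black mark on the rim (knob 1: at the red plate). A loose spare blue knob on the table is no part of the job.
- strainer_knob3 (a joint): Turn of the last blue knob, 240 degrees clockwise round the cover from knob 1; same values and sizes. Each knob turns stiffly (0.08 N m), has no spring and stays where it is left. The small housing's black knobs are no part of the job.

How it is judged:
By the outcome, as a careful person would: the job done as asked, in the order asked, and still so for the second after the job is handed in, with the robot touching nothing.
It also fails if it takes over 59 s, if anything falls off the work surface, if the arm or the gripper's body presses on something with over 40 N, if the wrist force passes 120 N, or if a joint passes its speed limit or range.

## Working session

There is one attempt and no reset: what is moved stays moved. The work goes in short steps, Python scripts to look and compute and a tool call to move; the robot and the scene stay as the last step left them, time stands still between calls to the robot, and variables do not carry over. Pictures are saved under pics/ and viewed, and the job is handed in when it is done.

Besides the shell and the picture viewer there is one more tool, called in YAML: its name, and indented under it one key for each argument. move_arm: Moves the arm, as the interface text tells. Its arguments: {"type":"object","properties":{"moves":{"type":"string"},"grip_force":{"type":"number"}},"required":["moves"]}

```bash
ls; mkdir -p pics; python3 - <<'E'
from plant import bot, optics
import cv2
s=bot.read_state();print(s)
print(bot.tcp_to_grasp)
for n in ["scene","top","wrist"]:
    c=optics.camera(n)
    cv2.imwrite(f"pics/{n}0.png",c["frame"])
    print(n,{k:v for k,v in c.items() if k!="frame"})
E
```

```text
pics
{'time': 0.0, 'qpos': array([-1.28261858e+00,  3.51263509e-01,  1.65240953e+00, -5.78892756e-06,
        1.13912230e+00, -8.45874994e-02]), 'joint_velocities': array([ 0.00022786, -0.00037406, -0.00066939, -0.00018601, -0.0004256 ,
        0.00164708]), 'effort': array([-2.13471931e-04, -5.06100726e+01, -2.91403627e+01, -1.11079910e-04,
        4.51660249e-03, -5.77832907e-06]), 'position': array([ 0.20024036, -0.51189886,  0.23074903]), 'orientation': array([-3.14039382e+00, -9.63746735e-05,  3.72767615e-01]), 'ft_force': array([ 0.01553948, -0.14771278, -0.47628924]), 'wrist_torque': array([-0.08150362, -0.02289419,  0.04666152]), 'finger_gap': 0.0854347343293164}
-0.0187
scene {'vfov': 52.623404695777495, 'cx': 323.3691480893237, 'cy': 199.6066819733982, 'camera_from_world': array([[ 0.25812017,  0.96607374,  0.00868907, -0.19813147],
       [ 0.57418091, -0.14616687, -0.80557528, -0.24718735],
       [-0.77697507,  0.21292432, -0.59242972,  1.13020182],
       [ 0.        ,  0.        ,  0.        ,  1.        ]])}
top {'vfov': 55.494215146264835, 'cx': 316.48913955239357, 'cy': 189.68875796592118, 'camera_from_world': array([[-0.00549439, -0.99980374, -0.01903397,  0.06833619],
       [-0.98243594,  0.0089473 , -0.18638552,  0.58306833],
       [ 0.18651925,  0.01767558, -0.98229229,  0.6008872 ],
       [ 0.        ,  0.        ,  0.        ,  1.        ]])}
wrist {'vfov': 65.70646984690485, 'cx': 318.53056972885753, 'cy': 199.17935920142224, 'T_tool_cam': array([[ 6.29174969e-05, -9.60181229e-01, -2.79377886e-01,
         7.12147106e-02],
       [ 9.99999939e-01,  1.56788662e-04, -3.13654163e-04,
        -3.40330352e-06],
       [ 3.44968125e-04, -2.79377849e-01,  9.60181180e-01,
        -1.41975291e-01],
       [ 0.00000000e+00,  0.00000000e+00,  0.00000000e+00,
         1.00000000e+00]])}
```

View pics/scene0.png

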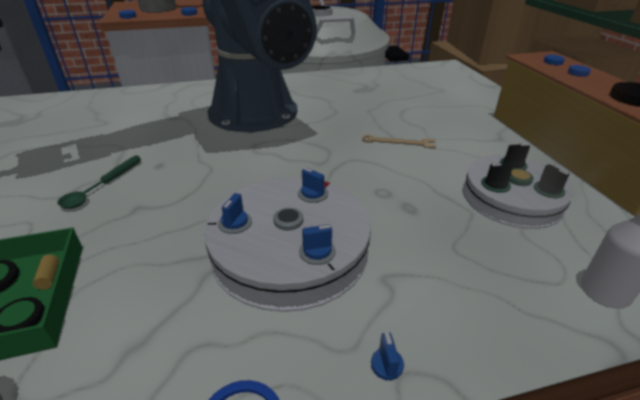

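View pics/top0.png

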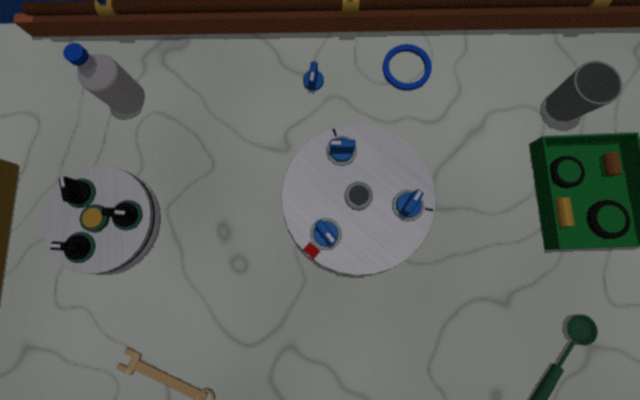

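View pics/wrist0.png

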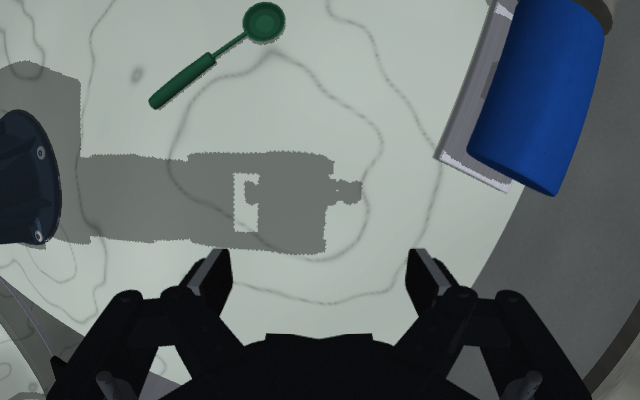

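The scene view shows the strainer at about (288,230) with three blue knobs. The top view has it at (358,197), with the red plate at (312,251). Knob 1 is at (326,232), knob 2 at (342,150) and knob 3 at (409,204). I'll enlarge these next.

```bash
python3 - <<'E'
import cv2,numpy as np
t=cv2.imread("pics/top0.png");s=cv2.imread("pics/scene0.png")
cv2.imwrite("pics/topc.png",cv2.resize(t[115:285,270:450],None,fx=3.5,fy=3.5,interpolation=cv2.INTER_CUBIC)[:600])
cv2.imwrite("pics/scenec.png",cv2.resize(s[155:310,195:385],None,fx=3.8,fy=3.8,interpolation=cv2.INTER_CUBIC)[:600])
E
```

```text
(no output)
```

View pics/topc.png

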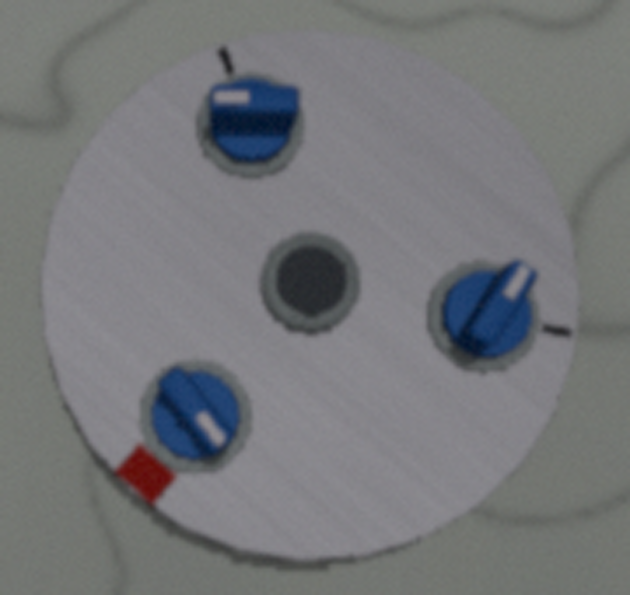

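View pics/scenec.png

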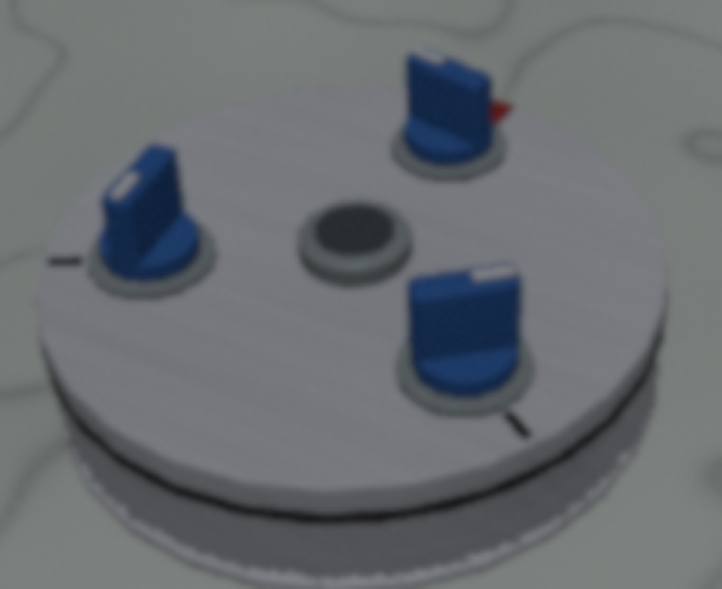

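Both crops are clear: each bar's white line is visible in both views, for example knob 1's at top-crop (210,428) and scene-crop (430,58). Next I'll measure by triangulation and ray-plane casting.

```bash
cat > h.py <<'E'
import cv2,numpy as np
def cam(c):
    f=200/np.tan(np.radians(c["vfov"]/2)); T=np.array(c["camera_from_world"]); return f,c["cx"],c["cy"],T
def ray(c,p):
    f,cx,cy,T=cam(c); R=T[:3,:3]
    d=R.T@np.array([(p[0]-cx)/f,(p[1]-cy)/f,1]); return -R.T@T[:3,3], d/np.linalg.norm(d)
def plane(c,p,z):
    o,d=ray(c,p); return o+d*(z-o[2])/d[2]
def tri(c1,p1,c2,p2):
    o1,d1=ray(c1,p1);o2,d2=ray(c2,p2)
    t=np.linalg.lstsq(np.stack([d1,-d2],1),o2-o1,rcond=None)[0]
    a=o1+d1*t[0];b=o2+d2*t[1]; return (a+b)/2,np.linalg.norm(a-b)
def blobs(m,amin):
    n,l,st,ce=cv2.connectedComponentsWithStats(m.astype(np.uint8))
    return [(ce[i],st[i,4],l==i) for i in range(1,n) if st[i,4]>=amin]
def circ(P):
    A=np.c_[2*P,np.ones(len(P))];b=(P**2).sum(1);x=np.linalg.lstsq(A,b,rcond=None)[0]
    return x[:2],np.sqrt(x[2]+x[0]**2+x[1]**2)
E
cat > meas.py <<'E'
import sys
from h import *
from plant import bot,optics
C={n:optics.camera(n) for n in("top","scene")}
roi={"top":(115,285,270,450),"scene":(155,310,195,385)}
res={}
for n,c in C.items():
    fr=c["frame"];hsv=cv2.cvtColor(fr,cv2.COLOR_BGR2HSV).astype(int);H,S,V=hsv[...,0],hsv[...,1],hsv[...,2]
    R=np.zeros(H.shape,bool);y0,y1,x0,x1=roi[n];R[y0:y1,x0:x1]=1
    blue=(H>95)&(H<125)&(S>110)&R
    red=((H<8)|(H>172))&(S>110)&R
    print(n,"red",[(b[0].round(1),b[1]) for b in blobs(red,4)])
    out=[]
    for ce,a,m in blobs(blue,60):
        hull=cv2.convexHull(np.argwhere(m)[:,::-1].astype(np.int32))
        hm=np.zeros(H.shape,np.uint8);cv2.fillConvexPoly(hm,hull,1);hm=cv2.dilate(hm,np.ones((3,3),np.uint8))
        g=fr.min(2).astype(int);w=(hm>0)&(g>(135 if n=="top" else 140))
        bb=sorted(blobs(w,3),key=lambda b:-b[1])
        print(n,"blue",ce.round(1),a,"white",[(b[0].round(1),b[1]) for b in bb[:3]], g[hm>0].max())
E
python3 meas.py
```

```text
top red [(array([311. , 250.1]), np.int32(142))]
top blue [342.3 149.3] 422 white [] 133
top blue [408.8 204.2] 478 white [] 132
top blue [324.6 232.3] 435 white [(array([328.8, 235.5]), np.int32(4))] 139
scene red [(array([325.7, 183.7]), np.int32(11))]
scene blue [312.3 184.2] 516 white [] 114
scene blue [233.9 213.5] 591 white [] 119
scene blue [316.6 242.1] 798 white [] 118
```

```bash
cat > meas.py <<'E'
from h import *
from plant import bot,optics
C={n:optics.camera(n) for n in("top","scene")}
roi={"top":(115,285,270,450),"scene":(155,310,195,385)}
W={};
for n,c in C.items():
    fr=c["frame"];hsv=cv2.cvtColor(fr,cv2.COLOR_BGR2HSV).astype(int);H,S,V=hsv[...,0],hsv[...,1],hsv[...,2]
    R=np.zeros(H.shape,bool);y0,y1,x0,x1=roi[n];R[y0:y1,x0:x1]=1
    blue=(H>95)&(H<125)&(S>110)&R
    red=((H<8)|(H>172))&(S>110)&R
    g=fr.min(2).astype(float)
    if n=="top":
        redpx=max(blobs(red,4),key=lambda b:b[1])[0]
    W[n]=[]
    for ce,a,m in blobs(blue,60):
        hull=cv2.convexHull(np.argwhere(m)[:,::-1].astype(np.int32))
        hm=np.zeros(H.shape,np.uint8);cv2.fillConvexPoly(hm,hull,1)
        w=(hm>0)&(g>(100 if n=="top" else 90))
        bb=sorted(blobs(w,3),key=lambda b:-b[1])
        yx=np.argwhere(bb[0][2]);wt=g[bb[0][2]]-60
        W[n].append((ce,(yx*wt[:,None]).sum(0)[::-1]/wt.sum(),bb[0][2]))
        print(n,"blue",ce.round(1),"white",W[n][-1][1].round(1),[b[1] for b in bb])
    if n=="top":
        # collar dark disc and cover contour
        cov=(S<45)&(V>0)&R
# cover contour in top
c=C["top"];fr=c["frame"];
red3=plane(c,redpx,.06);print("red",red3.round(4))
P=[]
lab=cv2.cvtColor(fr,cv2.COLOR_BGR2LAB).astype(float)
a=cv2.GaussianBlur(lab[...,1]-0*lab[...,2],(0,0),1)
for th in np.radians(np.arange(0,360,4)):
    r=np.arange(62,92,.5);x=(358+r*np.cos(th)).astype(np.float32);y=(197+r*np.sin(th)).astype(np.float32)
    v=cv2.remap(a.astype(np.float32),x[None],y[None],cv2.INTER_LINEAR)[0]
    d=np.gradient(v);k=np.argmin(d);P.append(plane(c,(x[k],y[k]),.06)[:2])
P=np.array(P)
for _ in range(6):
    ctr,r=circ(P);e=abs(np.hypot(*(P-ctr).T)-r);P=P[e<max(.003,1.5*np.median(e))]
print("cover ctr",ctr.round(4),"r",r.round(4),len(P))
u=red3[:2]-ctr;print("red dist",np.linalg.norm(u).round(4));ph=np.arctan2(u[1],u[0])
order=sorted(W["top"],key=lambda b:(ph-np.arctan2(*(plane(c,b[0],.085)[:2]-ctr)[::-1])+.5)%(2*np.pi))
used=[]
for i,b in enumerate(order):
    best=None
    for s in W["scene"]:
        p,e=tri(c,b[1],C["scene"],s[1])
        if .08<p[2]<.13 and (best is None or e<best[1]):best=(p,e)
    ang=ph-i*2*np.pi/3
    ax=ctr+.085*np.array([np.cos(ang),np.sin(ang)])
    w=plane(c,b[1],.106)[:2]-ax
    # white line axis orientation
    pts=np.array([plane(c,(x,y),.106)[:2] for y,x in np.argwhere(b[2])])
    vx=cv2.fitLine(pts.astype(np.float32),cv2.DIST_L2,0,1e-4,1e-4).ravel()[:2]
    if vx@w<0:vx=-vx
    A=np.arctan2(w[1],w[0]);L=np.arctan2(vx[1],vx[0])
    wr=lambda t:(t+np.pi)%(2*np.pi)-np.pi
    print("knob",i+1,"axis",ax.round(4),"wht tri",best[0].round(4),"gap",best[1].round(4),"off",np.linalg.norm(w).round(4),
     "dir",A.round(3),"linedir",L.round(3),"q",(1.4-wr(A-ang)).round(3),(1.4-wr(L-ang)).round(3),"lock dir",wr(ang).round(3))
E
python3 meas.py
```

```text
top blue [342.2 149.3] white [336. 142.] [np.int32(27)]
top blue [408.8 204.2] white [417.2 195.2] [np.int32(28), np.int32(4)]
top blue [324.6 232.2] white [329.8 237.1] [np.int32(31)]
scene blue [312.3 184.2] white [308.1 170. ] [np.int32(3)]
scene blue [233.9 213.5] white [227.3 203.2] [np.int32(21), np.int32(4)]
scene blue [316.6 242.1] white [321.1 227.3] [np.int32(8)]
red [0.4804 0.0736 0.06  ]
cover ctr [ 0.5709 -0.0062] r 0.1308 73
red dist 0.1206
knob 1 axis [0.5071 0.05  ] wht tri [0.4991 0.0433 0.1038] gap 0.0011 off 0.0109 dir -2.422 linedir -2.505 q -0.041 0.041 lock dir 2.419
knob 2 axis [0.6514 0.021 ] wht tri [0.6525 0.0288 0.1049] gap 0.0044 off 0.0101 dir 1.45 linedir 1.56 q 0.275 0.165 lock dir 0.325
knob 3 axis [ 0.5541 -0.0895] wht tri [ 0.5638 -0.0961  0.1057] gap 0.0003 off 0.0116 dir -0.584 linedir -0.604 q 0.214 0.235 lock dir -1.769
```

```bash
cat > go.py <<'E'
import sys,numpy as np
from plant import bot
from scipy.spatial.transform import Rotation as Ro
s=bot.read_state();x,y,z,yaw=map(float,sys.argv[1:5])
R=Ro.from_euler("xyz",s["orientation"])
d=R.inv().apply(np.array([x,y,z])-s["position"])*1000
T=Ro.from_euler("xyz",[np.pi,0,yaw])
print("t",round(s["time"],2),"shift",d.round(1),"rv",(R.inv()*T).as_rotvec().round(3),"pos",s["position"].round(4),"ori",s["orientation"].round(3))
E
python3 go.py .507 .05 .17 .70
```

```text
t 0.35 shift [ 490.4 -411.8   61.3] rv [-0.    -0.    -0.327] pos [ 0.2003 -0.5121  0.2312] ori [-3.141 -0.     0.373]
```

move_arm:
  moves: "245 -206 30 0 0 -0.16 0.6;490 -412 61 0 0 -0.327 0.6;490 -412 61 0 0 -0.327 0.6;490 -412 61 0 0 -0.327 0.6;490 -412 61 0 0 -0.327 0.6;490 -412 61 0 0 -0.327 0.6;490 -412 61 0 0 -0.327 0.6;490 -412 61 0 0 -0.327 0.6;490 -412 61 0 0 -0.327 0.6;490 -412 61 0 0 -0.327 0.6;490 -412 61 0 0 -0.327 0.6;490 -412 61 0 0 -0.327 0.6;490 -412 61 0 0 -0.327 0.6;490 -412 61 0 0 -0.327 0.6;490 -412 61 0 0 -0.327 0.6;490 -412 61 0 0 -0.327 0.6;490 -412 61 0 0 -0.327 0.6;490 -412 61 0 0 -0.327 0.6"
  grip_force: 60

```text
time: 2.15
position: [0.5065, 0.0491, 0.1705]
orientation: [3.141, -0.0, 0.698]
ft_force: [-0.2, -0.1, 0.5]
finger_gap: 0.0516
```

```bash
cat > wr.py <<'E'
import sys,cv2,numpy as np
from plant import bot,optics
s=bot.read_state();c=optics.camera("wrist");cv2.imwrite("pics/%s.png"%sys.argv[1],c["frame"])
np.savez("pics/%s.npz"%sys.argv[1],pos=s["position"],ori=s["orientation"],T=c["T_tool_cam"],f=200/np.tan(np.radians(c["vfov"]/2)),cx=c["cx"],cy=c["cy"])
print(s["time"],s["position"].round(4),s["orientation"].round(3),s["finger_gap"])
E
python3 wr.py w1
```

```text
2.15 [0.5065 0.0491 0.1705] [ 3.141 -0.     0.698] 0.05158727156483216
```

View pics/w1.png

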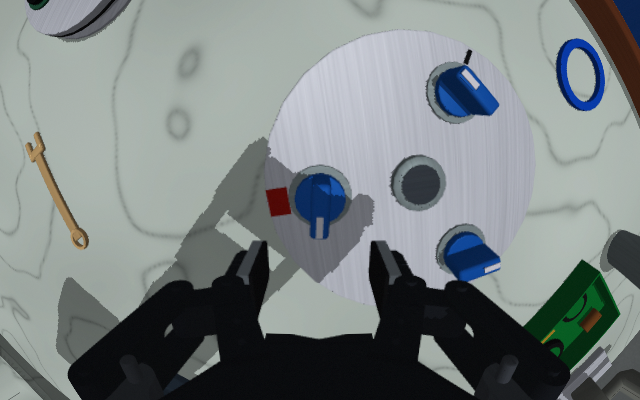

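The wrist view shows knob 1's bar at about (320,207), centred between the fingers and upright in the image, with the white end toward the gripper. I'll cross-check its position and height against the top view.

```bash
cat > wm.py <<'E'
import sys
from h import *
from scipy.spatial.transform import Rotation as Ro
def wray(N,p):
    R=Ro.from_euler("xyz",N["ori"]).as_matrix();T=N["T"]
    v=np.array([p[0]-N["cx"],p[1]-N["cy"]]);r=np.hypot(*v);th=r/N["f"]
    d=np.array([*(v/r*np.sin(th)),np.cos(th)])
    return N["pos"]+R@T[:3,3],R@T[:3,:3]@d
def tri2(a,b):
    (o1,d1),(o2,d2)=a,b
    t=np.linalg.lstsq(np.stack([d1,-d2],1),o2-o1,rcond=None)[0]
    return ((o1+d1*t[0]+o2+d2*t[1])/2).round(4),np.linalg.norm(o1+d1*t[0]-o2-d2*t[1]).round(4)
def pl(N,p,z):
    o,d=wray(N,p);return (o+d*(z-o[2])/d[2])
n=sys.argv[1];N=np.load(f"pics/{n}.npz");fr=cv2.imread(f"pics/{n}.png")
hsv=cv2.cvtColor(fr,cv2.COLOR_BGR2HSV).astype(int);H,S,V=hsv[...,0],hsv[...,1],hsv[...,2]
blue=(H>95)&(H<125)&(S>110)
for ce,a,m in blobs(blue,400):
    hull=cv2.convexHull(np.argwhere(m)[:,::-1].astype(np.int32));hm=np.zeros(H.shape,np.uint8);cv2.fillConvexPoly(hm,hull,1)
    for k,A,w in blobs((hm>0)&(S<70)&(V>110),15):
        if A>400: continue
        pts=np.array([pl(N,(x,y),.106)[:2] for y,x in np.argwhere(w)]);v=cv2.fitLine(pts.astype(np.float32),cv2.DIST_L2,0,1e-4,1e-4).ravel()[:2]
        print("blue",ce.round(0),a,"white",k.round(1),A,pl(N,k,.106).round(4),"dir mod pi",np.arctan2(v[1],v[0]).round(3))
        if "tri" in sys.argv:
            for q in [(329.8,237.1),(336,142),(417.2,195.2)]:
                c=dict(np.load("pics/topcal.npz"));print("   tri",*tri2(wray(N,k),ray(c,q)))
E
python3 - <<'E'
from plant import optics
import numpy as np
c=optics.camera("top");c.pop("frame");np.savez("pics/topcal.npz",**c)
E
python3 wm.py w1 tri
```

```text
blue [463.  94.] 2146 white [470.2  78.7] 136 [0.6524 0.0312 0.106 ] dir mod pi 1.562
   tri [0.5077 0.0806 0.3734] 0.0845
   tri [0.6529 0.0309 0.105 ] 0.0002
   tri [0.5325 0.0376 0.3579] 0.1401
blue [463.  94.] 2146 white [473.6 115.2] 17 [0.6346 0.0115 0.106 ] dir mod pi -0.736
   tri [0.5207 0.0733 0.3236] 0.0893
   tri [0.6261 0.0321 0.1579] 0.0189
   tri [ 0.6112 -0.0569  0.062 ] 0.1273
blue [320. 200.] 2148 white [319.2 228.3] 134 [0.4987 0.0419 0.106 ] dir mod pi 0.657
   tri [0.4989 0.0426 0.1074] 0.0008
   tri [0.5721 0.0674 0.3204] 0.061
   tri [0.5361 0.0078 0.2433] 0.1345
blue [320. 200.] 2148 white [306.3 226.6] 17 [0.4938 0.0499 0.106 ] dir mod pi 1.145
   tri [0.4967 0.0467 0.109 ] 0.0085
   tri [0.5724 0.0681 0.3262] 0.0607
   tri [0.5371 0.0152 0.268 ] 0.1372
blue [468. 256.] 1882 white [492.3 267.2] 84 [ 0.5642 -0.0964  0.106 ] dir mod pi -0.56
   tri [0.5258 0.0433 0.2524] 0.0725
   tri [0.5799 0.0434 0.2697] 0.0402
   tri [ 0.5639 -0.0957  0.1066] 0.0006
```

```bash
python3 go.py .5075 .0498 .078 .66
```

```text
t 2.25 shift [ 1.   0.3 92.5] rv [ 0.    -0.     0.039] pos [0.5066 0.0494 0.1705] ori [ 3.141 -0.     0.699]
```

move_arm:
  moves: "1 0.3 30 0 0 0.039 0.6;1 0.3 60 0 0 0.039 0.6;1 0.3 80 0 0 0.039 0.6;1 0.3 92.5 0 0 0.039 0.6;1 0.3 92.5 0 0 0.039 0.6;1 0.3 92.5 0 0 0.039 0.6;1 0.3 92.5 0 0 0.039 0;1 0.3 92.5 0 0 0.039 0;1 0.3 92.5 0 0 0.039 0;1 0.3 92.5 0 0 0.039 0;1 0.3 92.5 0 0 0.039 0;1 0.3 92.5 0 0 0.039 0;1 0.3 92.5 0 0 0.039 0;1 0.3 92.5 0 0 0.039 0"
  grip_force: 60

```text
time: 3.65
position: [0.5086, 0.0498, 0.0788]
orientation: [3.139, -0.001, 0.661]
ft_force: [1.0, -6.1, 5.2]
finger_gap: 0.013
```

```bash
python3 -c "
from plant import bot
s=bot.read_state();print(s['ft_force'],s['wrist_torque'],s['finger_gap'],s['qpos'])"
```

```text
[ 0.95952631 -6.10974902  5.1526228 ] [-0.73953787 -0.11561137  0.03286048] 0.012958105997828451 [ 6.90943747e-03  4.98711016e-01  1.87401223e+00 -1.17519687e-03
  7.66410888e-01  9.17633417e-01]
```

The fingers hold a 13 mm gap with low forces, so the bar is gripped. Now I'll turn knob 1 clockwise, which is positive about tool z.

move_arm:
  moves: "0 0 0 0 0 0.13 0;0 0 0 0 0 0.26 0;0 0 0 0 0 0.39 0;0 0 0 0 0 0.52 0;0 0 0 0 0 0.65 0;0 0 0 0 0 0.78 0;0 0 0 0 0 0.91 0;0 0 0 0 0 1.04 0;0 0 0 0 0 1.15 0;0 0 0 0 0 1.25 0;0 0 0 0 0 1.32 0;0 0 0 0 0 1.37 0;0 0 0 0 0 1.4 0;0 0 0 0 0 1.43 0;0 0 0 0 0 1.43 0;0 0 0 0 0 1.43 0"

```text
time: 5.25
position: [0.5087, 0.0484, 0.0789]
orientation: [3.141, -0.005, -0.765]
ft_force: [0.1, -17.2, 5.9]
finger_gap: 0.013
```

```bash
python3 -c "
from plant import bot
s=bot.read_state();print(s['ft_force'],s['wrist_torque'],s['finger_gap'],s['qpos'])"
```

```text
[  0.09890582 -17.21502006   5.86967591] [-2.83246295 -0.15323309  1.62468885] 0.013030623161387969 [ 0.00578902  0.49863914  1.87392429 -0.00551671  0.76628162  2.34557314]
```

move_arm:
  moves: "0 0 0 0 0 0 0.5;0 0 0 0 0 0 0.5;0 0 0 0 0 0 0.5;0 0 0 0 0 0 0.5;0 0 0 0 0 0 0.5;0 0 -30 0 0 0 0.5;0 0 -60 0 0 0 0.5;0 0 -92 0 0 0 0.5;0 0 -92 0 0 0 0.5"

```text
time: 6.15
position: [0.5095, 0.0505, 0.1735]
orientation: [-3.137, -0.005, -0.769]
ft_force: [-0.2, -0.1, -0.6]
finger_gap: 0.043
```

```bash
python3 wr.py w2; python3 wm.py w2; python3 go.py .652 .0205 .17 1.56
```

```text
6.15 [0.5095 0.0505 0.1735] [-3.137 -0.005 -0.769] 0.042962910446843465
blue [122.  12.] 867 white [109.6  11.2] 46 [0.7461 0.0552 0.106 ] dir mod pi -0.142
blue [407.  41.] 2182 white [417.   17.4] 144 [ 0.5641 -0.0965  0.106 ] dir mod pi -0.595
blue [222.  51.] 2206 white [197.4  54. ] 147 [0.6524 0.0311 0.106 ] dir mod pi 1.555
blue [322. 201.] 2088 white [323.  227.5] 116 [0.4996 0.0562 0.106 ] dir mod pi -0.692
t 6.2 shift [124.  -78.3   1.9] rv [ 2.000e-03 -4.000e-03 -2.329e+00] pos [0.5085 0.0505 0.1714] ori [-3.139e+00 -3.000e-03 -7.690e-01]
```

View pics/w2.png

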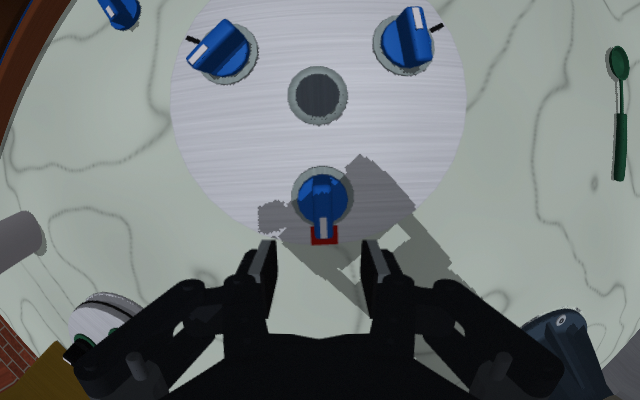

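The wrist view shows knob 1's white line at (323,227) pointing straight at the red plate at (324,235). It hit the stop at 1.6 N m, so knob 1 is locked. Next is knob 2.

move_arm:
  moves: "40 -25 1 0 0 -0.14 0.55;80 -50 1 0 0 -0.28 0.55;110 -70 1 0 0 -0.42 0.55;124 -78.3 1 0 0 -0.56 0.55;124 -78.3 1 0 0 -0.7 0.55;124 -78.3 1 0 0 -0.84 0.55;124 -78.3 1 0 0 -0.98 0.55;124 -78.3 1 0 0 -1.12 0.55;124 -78.3 1 0 0 -1.26 0.55;124 -78.3 1 0 0 -1.4 0.55;124 -78.3 1 0 0 -1.54 0.55;124 -78.3 1 0 0 -1.68 0.55;124 -78.3 1 0 0 -1.82 0.55;124 -78.3 1 0 0 -1.96 0.55;124 -78.3 1 0 0 -2.1 0.55;124 -78.3 1 0 0 -2.24 0.55;124 -78.3 1 0 0 -2.32 0.55;124 -78.3 1 0 0 -2.33 0.55;124 -78.3 1 0 0 -2.33 0.55;124 -78.3 1 0 0 -2.33 0.55"

```text
time: 8.2
position: [0.651, 0.0204, 0.1682]
orientation: [-3.141, -0.0, 1.559]
ft_force: [0.5, 1.2, 0.8]
finger_gap: 0.0468
```

```bash
python3 wr.py w3; python3 wm.py w3; python3 go.py .652 .0205 .078 1.558
```

```text
8.2 [0.651  0.0204 0.1682] [-3.141 -0.     1.559] 0.04682767411443748
blue [474. 137.] 1211 white [491.3 130.9] 54 [0.7779 0.0825 0.106 ] dir mod pi -0.502
blue [474. 137.] 1211 white [478.3 138.2] 74 [0.7668 0.0765 0.106 ] dir mod pi -0.152
blue [474. 137.] 1211 white [487.5 150.9] 59 [0.7757 0.0676 0.106 ] dir mod pi 0.228
blue [150. 172.] 2133 white [122.8 171.7] 101 [0.4998 0.0562 0.106 ] dir mod pi -0.698
blue [320. 205.] 2182 white [320.5 200.4] 133 [0.6526 0.0313 0.106 ] dir mod pi 1.554
blue [320. 205.] 2182 white [333.3 226.2] 68 [0.6614 0.0121 0.106 ] dir mod pi 1.064
blue [320. 205.] 2182 white [307.4 229.2] 29 [0.643 0.01  0.106] dir mod pi -1.182
t 8.25 shift [ 0.1  1.  90.4] rv [-0.001 -0.     0.001] pos [0.651  0.0204 0.1684] ori [-3.141 -0.     1.559]
```

View pics/w3.png

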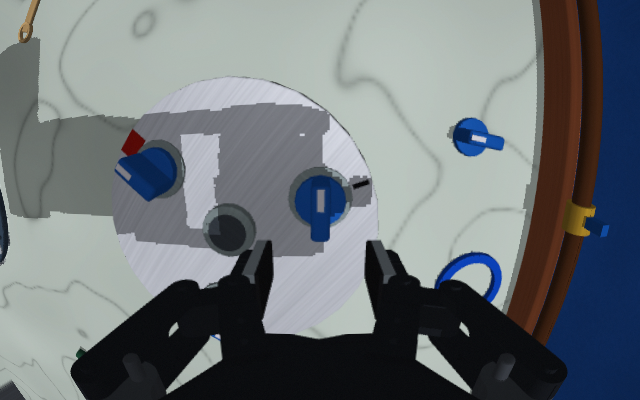

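The fingers straddle knob 2's bar, which is upright at (320,215). Going down to grip it.

move_arm:
  moves: "0 0.8 30 0 0 0 0.55;0 0.8 60 0 0 0 0.55;0 0.8 80 0 0 0 0.55;0 0.8 90 0 0 0 0.55;0 0.8 90 0 0 0 0.55;0 0.8 90 0 0 0 0.55;0 0.8 90 0 0 0 0;0 0.8 90 0 0 0 0;0 0.8 90 0 0 0 0;0 0.8 90 0 0 0 0;0 0.8 90 0 0 0 0;0 0.8 90 0 0 0 0;0 0.8 90 0 0 0 0"

```text
time: 9.55
position: [0.6521, 0.0204, 0.08]
orientation: [3.141, 0.0, 1.561]
ft_force: [-3.0, -0.3, 5.6]
finger_gap: 0.0131
```

```bash
python3 -c "
from plant import bot
s=bot.read_state();print(s['ft_force'],s['wrist_torque'],s['finger_gap'],s['qpos'])"
```

```text
[-3.02565616 -0.26780366  5.56228741] [-0.03180402  0.50869472  0.08614274] 0.013078768367829568 [-4.00641589e-02  7.04953424e-01  1.47833357e+00 -1.11323469e-04
  9.57497545e-01 -3.00931261e-02]
```

move_arm:
  moves: "0 0 0 0 0 0.13 0;0 0 0 0 0 0.26 0;0 0 0 0 0 0.39 0;0 0 0 0 0 0.52 0;0 0 0 0 0 0.65 0;0 0 0 0 0 0.78 0;0 0 0 0 0 0.91 0;0 0 0 0 0 1.04 0;0 0 0 0 0 1.12 0;0 0 0 0 0 1.18 0;0 0 0 0 0 1.23 0;0 0 0 0 0 1.27 0;0 0 0 0 0 1.29 0;0 0 0 0 0 1.29 0;0 0 0 0 0 1.29 0"

```text
time: 11.05
position: [0.6528, 0.0202, 0.08]
orientation: [3.14, -0.002, 0.273]
ft_force: [1.5, -1.6, 4.9]
finger_gap: 0.0129
```

```bash
python3 -c "
from plant import bot
s=bot.read_state();print(s['ft_force'],s['wrist_torque'],s['finger_gap'],s['qpos'])"
```

```text
[ 1.47061813 -1.59325223  4.92308157] [-0.21134854 -0.08167567  1.35655761] 0.0129139263540071 [-3.99926476e-02  7.05233205e-01  1.47761233e+00 -1.06888995e-03
  9.56266789e-01  1.25821400e+00]
```

The moment is 1.36 N m, far above the knob's 0.08, so it is on its stop. Releasing.

move_arm:
  moves: "0 0 0 0 0 0 0.5;0 0 0 0 0 0 0.5;0 0 0 0 0 0 0.5;0 0 0 0 0 0 0.5;0 0 0 0 0 0 0.5;0 0 -30 0 0 0 0.5;0 0 -60 0 0 0 0.5;0 0 -90 0 0 0 0.5;0 0 -90 0 0 0 0.5"

```text
time: 11.95
position: [0.6538, 0.0204, 0.1732]
orientation: [3.14, -0.007, 0.271]
ft_force: [-0.2, 0.2, -0.3]
finger_gap: 0.0428
```

```bash
python3 wr.py w4; python3 wm.py w4; python3 go.py .5545 -.0900 .17 2.555
```

```text
11.95 [0.6538 0.0204 0.1732] [ 3.14  -0.007  0.271] 0.0428185454724854
blue [314.  19.] 1204 white [307.4  18. ] 96 [0.7839 0.0642 0.106 ] dir mod pi -0.134
blue [318. 205.] 2076 white [317.2 200.4] 137 [0.6631 0.0238 0.106 ] dir mod pi 0.312
t 12.0 shift [-124.3   80.     0.5] rv [ 5.000e-03 -1.000e-03 -2.284e+00] pos [0.6529 0.0204 0.1708] ori [ 3.141 -0.004  0.271]
```

View pics/w4.png

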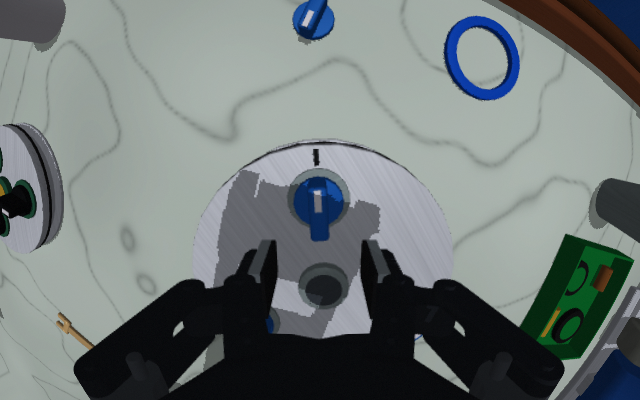

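Knob 2's white line at (317,200) points straight at the black mark at (316,157), measured at 0.312 rad against an expected 0.325. Next is knob 3.

move_arm:
  moves: "-40 25 0 0 0 -0.14 0.55;-80 50 0 0 0 -0.28 0.55;-110 70 0 0 0 -0.42 0.55;-124.3 80 0 0 0 -0.56 0.55;-124.3 80 0 0 0 -0.7 0.55;-124.3 80 0 0 0 -0.84 0.55;-124.3 80 0 0 0 -0.98 0.55;-124.3 80 0 0 0 -1.12 0.55;-124.3 80 0 0 0 -1.26 0.55;-124.3 80 0 0 0 -1.4 0.55;-124.3 80 0 0 0 -1.54 0.55;-124.3 80 0 0 0 -1.68 0.55;-124.3 80 0 0 0 -1.82 0.55;-124.3 80 0 0 0 -1.96 0.55;-124.3 80 0 0 0 -2.1 0.55;-124.3 80 0 0 0 -2.22 0.55;-124.3 80 0 0 0 -2.28 0.55;-124.3 80 0 0 0 -2.28 0.55;-124.3 80 0 0 0 -2.28 0.55"

```text
time: 13.9
position: [0.5532, -0.0899, 0.1681]
orientation: [-3.141, -0.001, 2.549]
ft_force: [-0.3, 0.0, 0.2]
finger_gap: 0.0467
```

```bash
python3 wr.py w5; python3 wm.py w5; python3 go.py .5545 -.0900 .079 2.56
```

```text
13.9 [ 0.5532 -0.0899  0.1681] [-3.141e+00 -1.000e-03  2.549e+00] 0.046708842493255784
blue [432.  59.] 2255 white [450.6  39.6] 149 [0.4994 0.0563 0.106 ] dir mod pi -0.717
blue [319. 204.] 2195 white [305.6 228.4] 77 [ 0.5564 -0.1029  0.106 ] dir mod pi -0.138
blue [319. 204.] 2195 white [332.2 228.1] 69 [ 0.5667 -0.0871  0.106 ] dir mod pi -1.055
blue [319. 204.] 2195 white [319.  232.1] 144 [ 0.564  -0.0966  0.106 ] dir mod pi -0.594
blue [481. 224.] 1708 white [503.4 226.8] 97 [0.6464 0.0277 0.106 ] dir mod pi 0.135
blue [481. 224.] 1708 white [504.7 243.9] 82 [0.6621 0.0234 0.106 ] dir mod pi 0.323
blue [481. 224.] 1708 white [488.2 246. ] 103 [0.6535 0.0089 0.106 ] dir mod pi 0.624
blue [526. 280.] 793 white [537.3 283.6] 30 [0.7294 0.0427 0.106 ] dir mod pi -0.078
blue [526. 280.] 793 white [524.5 294. ] 32 [0.7302 0.0263 0.106 ] dir mod pi 0.417
t 13.95 shift [-1.1  0.6 89.3] rv [-0.    -0.001 -0.011] pos [ 0.5533 -0.0899  0.1683] ori [-3.141e+00 -1.000e-03  2.549e+00]
```

View pics/w5.png

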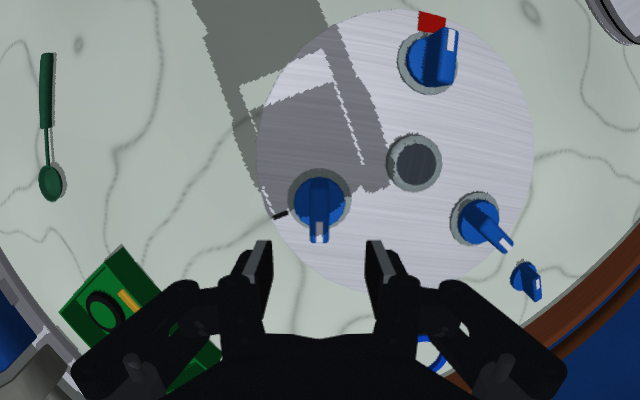

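Knob 3's bar is upright at (319,215), between the fingers. Going down and gripping.

move_arm:
  moves: "-1 0.5 30 0 0 0 0.55;-1 0.5 60 0 0 0 0.55;-1 0.5 80 0 0 0 0.55;-1 0.5 90 0 0 0 0.55;-1 0.5 90 0 0 0 0.55;-1 0.5 90 0 0 0 0.55;-1 0.5 90 0 0 0 0;-1 0.5 90 0 0 0 0;-1 0.5 90 0 0 0 0;-1 0.5 90 0 0 0 0;-1 0.5 90 0 0 0 0;-1 0.5 90 0 0 0 0;-1 0.5 90 0 0 0 0"

```text
time: 15.25
position: [0.5549, -0.0905, 0.0798]
orientation: [-3.141, 0.001, 2.551]
ft_force: [-2.9, -2.7, 5.6]
finger_gap: 0.0127
```

```bash
python3 -c "
from plant import bot
s=bot.read_state();print(s['ft_force'],s['wrist_torque'],s['finger_gap'],s['qpos'])"
```

```text
[-2.87349876 -2.68882848  5.6425456 ] [-0.35913117  0.48680376 -0.04730323] 0.012702000018735124 [-2.44223590e-01  5.70193397e-01  1.73703371e+00 -6.63517571e-04
  8.33299480e-01 -1.22375540e+00]
```

move_arm:
  moves: "0 0 0 0 0 0.13 0;0 0 0 0 0 0.26 0;0 0 0 0 0 0.39 0;0 0 0 0 0 0.52 0;0 0 0 0 0 0.65 0;0 0 0 0 0 0.78 0;0 0 0 0 0 0.91 0;0 0 0 0 0 1.02 0;0 0 0 0 0 1.1 0;0 0 0 0 0 1.16 0;0 0 0 0 0 1.2 0;0 0 0 0 0 1.23 0;0 0 0 0 0 1.25 0;0 0 0 0 0 1.25 0;0 0 0 0 0 1.25 0"

```text
time: 16.75
position: [0.5549, -0.0906, 0.0799]
orientation: [3.14, 0.002, 1.305]
ft_force: [-3.4, -2.9, 6.8]
finger_gap: 0.0127
```

```bash
python3 -c "
from plant import bot
s=bot.read_state();print(s['ft_force'],s['wrist_torque'],s['finger_gap'],s['qpos'])"
```

```text
[-3.3674873  -2.85073309  6.7794776 ] [-0.41401575  0.51482736  2.1486842 ] 0.012738896106477203 [-0.24372619  0.57007989  1.73699779 -0.00265074  0.83331719  0.02343696]
```

The moment is 2.1 N m, so this one is on its stop too. I'll release, rise and back away.

move_arm:
  moves: "0 0 0 0 0 0 0.5;0 0 0 0 0 0 0.5;0 0 0 0 0 0 0.5;0 0 0 0 0 0 0.5;0 0 0 0 0 0 0.5;0 0 -30 0 0 0 0.5;0 0 -60 0 0 0 0.5;0 0 -90 0 0 0 0.5;0 0 -120 0 0 0 0.5;0 0 -120 0 0 0 0.5;0 0 -120 0 0 0 0.5"

```text
time: 17.85
position: [0.5547, -0.0901, 0.1989]
orientation: [3.141, -0.0, 1.301]
ft_force: [-0.1, 0.1, -0.4]
finger_gap: 0.0426
```

```bash
python3 wr.py w6; python3 wm.py w6
```

```text
17.85 [ 0.5547 -0.0901  0.1989] [ 3.141 -0.     1.301] 0.0425703738174141
blue [492.   6.] 434 white [508.    5.7] 21 [0.7603 0.037  0.106 ] dir mod pi 0.459
blue [620. 235.] 12119 white [567.9 255.9] 118 [ 0.8065 -0.2254  0.106 ] dir mod pi 1.506
blue [393.  45.] 1782 white [402.8  23.2] 55 [0.6555 0.0309 0.106 ] dir mod pi -0.085
blue [393.  45.] 1782 white [413.8  30.4] 118 [0.6626 0.0236 0.106 ] dir mod pi 0.325
blue [393.  45.] 1782 white [418.6  42.5] 53 [0.6636 0.0133 0.106 ] dir mod pi 0.837
blue [224.  58.] 1745 white [212.6  38.8] 32 [0.5111 0.0593 0.106 ] dir mod pi -0.229
blue [224.  58.] 1745 white [200.2  47.4] 111 [0.4995 0.0563 0.106 ] dir mod pi -0.705
blue [224.  58.] 1745 white [201.6  64.4] 28 [0.497  0.0424 0.106 ] dir mod pi -1.482
blue [319. 192.] 1736 white [319.8 215.6] 102 [ 0.553  -0.1009  0.106 ] dir mod pi 1.383
blue [319. 192.] 1736 white [331.6 213.4] 48 [ 0.5626 -0.1017  0.106 ] dir mod pi 0.83
```

View pics/w6.png

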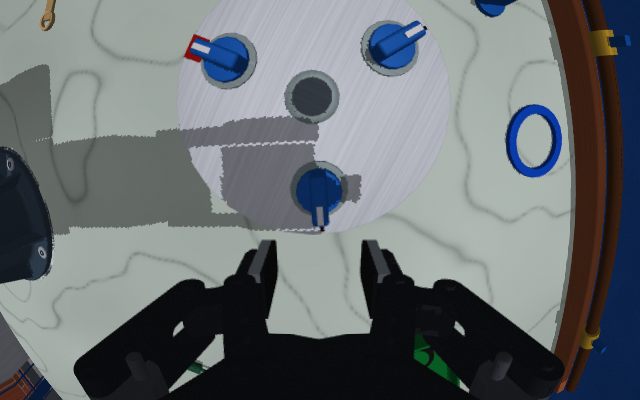

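All three white lines point at their marks. Measured directions are 2.437, 0.325 and -1.759 rad, against expected 2.419, 0.325 and -1.769 rad. Handing in.

```bash
python3 -c "
from plant import sign_off
print(sign_off())"
```

```text
the job is handed in; nothing more can be done
None
```

I turned all three blue knobs clockwise to their stops, in the order asked: knob 1 by the red plate, then knob 2, then knob 3. I handed the job in at about 18 s, with the gripper open and raised clear of the housing; `sign_off()` reports no verdict.

- **Stops:** at the end of each turn the wrist moment rose to 1.6, 1.4 and 2.1 N m for knobs 1, 2 and 3. A knob turns at only 0.08 N m, so each was against its stop.
- **Final view:** in the last wrist picture each white line points at its mark, within about 0.02 rad of the direction I worked out from the red plate.
- **Forces:** the highest wrist force I read was about 18 N, with readings taken at the end of each move.
- **Disagreements:** the cover radius measured 130.8 mm against the 132 mm given. The first angles from the coarse top view differed by up to 0.11 rad between two methods, and the sharper wrist view settled them before each grasp.

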